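# Dial the code and draw the bolt of the locked reagent chest

### The job

Unlock the grey reagent chest on the bench. Under its clear guard, roll the three eight-sided thumbwheels until they show 5, 2 and 4 dots, from left to right, facing obliquely up toward you on the line between the two pointers on the end cheeks; then draw the bolt toward you by its upright handle at the left end, all the way until it stops, and let go. Do not disturb the things standing round about.

Things in the scene. Friction and masses are not known exactly. Their poses are not given: they have to be found in the camera images.
- lock_chest: Grey steel chest, fixed, with a three-wheel code lock across its front. Origin: on the bench under the middle of the wheels' axle; x back into the chest (away from the robot at yaw 0), y along the wheel row to the left, z up. Base plate x -60 to 165, y +-145, 12 mm high; axle along y at x 0, z 90; chest from x 71 back, 184 high. Bolt bar behind the wheels, x 62 to 72, z 83 to 97.
- guard_edge (a point): Middle of the front edge of the clear rigid guard plate over the wheels (chest frame x -13, y 0, z 186). The plate covers x -13 to 122, y +-140, z 182 to 191, with a steel strip along this edge; so a hand must come to the wheels from the front, leaning 25 to 45 degrees from vertical, fingers pointing forward and down.
- pointer_left (a point): Tip of the left pointer: an arm on the end cheek (8 mm plate at y +136; its twin at y -136) that rises from the axle 45 degrees forward and up to 53 mm from it. The flats of the wheels that lie on the line between the two pointer tips are the ones read; they face 45 degrees up toward the robot.
- wheel_left_centre (a point): Centre of the left wheel (chest y +72), on the axle, 90 mm above the bench. All wheels: upright eight-sided discs, 88 mm across flats (corners at radius 48), 18 mm thick along y, 54 mm free between neighbours, 51 mm to the cheeks. Pinch the upper front rim by both flanks and carry it round the axle, up to 90 degrees a grasp, then let go and regrasp.
- wheel_mid_centre (a point): Centre of the middle wheel (chest y 0), like the left one. On the left flank of each wheel a brass cam 7 mm thick reaches to radius 21: keep fingertips more than 23 mm from the axle. A sprung roller below clicks each flat into place: some 5 to 8 N at the rim turns it over a corner; let go, the wheel settles near the nearest flat (within 0.08 rad).
- wheel_right_centre (a point): Centre of the right wheel (chest y -72), like the others. Pinch lightly (about 25 N): the pads must either turn with the wheel or pivot on its flanks as it rolls, and a hard grip resists pivoting. Roll some 0.1 rad past the wanted flat, or the wheel may fall back.
- wheel_left (a joint): Turn of the left wheel, rad. Reading n dots at the pointer line is (n-1)*pi/4: 0 for 1 dot to 3.927 for 6 dots (two flats are blank); stops 0.1 beyond either end. Grows when the front of the wheel is rolled upward (its top goes away from the robot, +x). To be set to 5 dots (3.142).
- wheel_mid (a joint): Turn of the middle wheel, same meaning. To be set to 2 dots (0.785).
- wheel_right (a joint): Turn of the right wheel, same meaning. To be set to 4 dots (2.356).
- bolt (a joint): Travel of the bolt in m: 0 at the start, grows as it is drawn toward the robot (chest -x), 0.016 at its stop. About 2 N of friction, it stays where it is left. Its tongues enter slots in the cams of the wheels: unless all three wheels show the code it jams within 3 to 8 mm.
- bolt_handle (a point): Grip point of the bolt's upright black handle, moves with the bolt: bar 26 mm (x) by 14 mm (y), from 85 to 190 mm above the bench. This point is on its middle line, 165 mm above the bench, at chest x 67 less the bolt's travel, y 196, 56 mm left of the guard's end. Can be pinched by its y faces from straight above.
- wash_bottle_mid (a point): Bystander: white squeeze bottle with a nozzle, 172 mm high, left of the chest, 100 mm or more behind the bolt's handle; point 60 mm up in it.
- beaker_mid (a point): Bystander: clear beaker, 85 mm high, 58 mm wide, beside the right end of the lock; point 40 mm up in it.
- timer_mid (a point): Bystander: flat white timer, 66 x 66 x 18 mm, lying in front of the lock; its centre.
- rubber_bulb_mid (a point): Bystander: pear-shaped pipette bulb, 85 mm long, lying in front of the lock; point 20 mm above its origin.

How it is judged:
By the outcome, as a careful person would: the job done as asked, in the order asked, and still so for the second after the job is handed in, with the robot touching nothing.
It also fails if it takes over 70 s, if anything falls off the work surface, if the arm or the gripper's body presses on something with over 40 N, if the wrist force passes 120 N, or if a joint passes its speed limit or range.

### The arm

A 6-joint arm with a two-finger parallel gripper is mounted at the origin on a cart in front of the work surface, level with it; the furniture and walls round the work are solid. World frame = base frame: x ahead of the robot, y to its left, z up, the work surface at z = 0. Lengths are in mm, angles in rad, forces in N, time in s.
With the tool pointing down it reaches from about 400 to 925 mm from the base axis. Payload 12.5 kg.
Tool frame: the origin (TCP) lies on the mounting face of the last link; the fingertips stand 190 mm ahead of it and the grasp point (between the pads) lies 171 mm ahead of it; z points along the fingers, y is the line along which they close (so a half turn about z gives the same grasp; the last joint's range is limited). The gripper opens to 95 mm and grips with 3 to 60 N. Pads are 20 mm wide; open, the fingers measure 119 mm over their backs; the gripper's body (75 mm by 180 mm) begins 59 mm behind the grasp point.
Start: joints at [-1.215, 0.491, 1.559, -0, 1.092, -0.106], TCP at [278.493, -559.523, 404.761] pointing down, gripper open.
Joint ranges: [-3.1, 3.1], [-0.84, 2.19], [0.05, 2.79], [-1.13, 4.28], [0.06, 2.93], [-2.69, 2.69]. Speed limits (rad/s): [2.22, 2.22, 2.79, 3.14, 3.14, 3.14].

### API

Orientations are given as [roll, pitch, yaw] about the fixed x, y, z axes, in that order (R = Rz(yaw) Ry(pitch) Rx(roll)).
In Python, from cell import env gives the robot as it stands.
- The arm moves only by the tool carry_out, never from a script. Its argument "series" is a list of rows, each a list of 5 numbers: the shift along the tool's x, y, z in m, then the turn about the tool's z in degrees, then the opening, from 0 (shut) to 1 (fully open). A call has 1 to 20 rows; each row is the pose to reach, as a shift and turn from the pose commanded when the call began, along the tool's axes at that moment; what a row does not reach only later rows make up. A row lasts 1/8 s, in which the tool goes at most 62.5 mm and 10.7 degrees, less where a joint would pass 70% of its speed; a pose out of reach is approached as far as the arm can. A call with a gripper value outside its range is refused whole. The fingers move at their own pace and stop on an object; the grip force is fixed at half the most. Time passes only in rows, so rows that repeat a pose let the fingers close. It gives the time, the measured TCP pose, the force, the opening and the grip force at its end, in the units of the state.
- env.state(): the state, without advancing time (a new reading comes with each control period).
- env.read_camera(name): name is "side" or "top" or "wrist"; returns (picture, depth): 420x560x3 uint8, red, green, blue; 420x560 float32, mm along the optical axis (not along the pixel's ray), 0 where there is no reading.
- env.get_calibration(name): a dict with "intrinsics" (3x3 intrinsics, pixels), "cam_to_world" (4x4, takes a point from camera to world coordinates); the wrist camera has in their place "T_tool_cam" (4x4, takes a point from camera to tool coordinates, whose origin is the TCP and whose axes are the flange's). Camera axes: x right, y up, looking along -z (the intrinsics and any distortion apply to the point x, -y, -z); pixel columns grow to the right and rows downward; lengths in mm; the calibration is good to about 2 mm. A picture is of the moment at which its call begins: read the wrist's pose just before it. get_calibration takes no time and is no camera call.
- env.job_done(): hands the job in; it is judged then, once.
The state is a dict: "t": time; "joints": joint angles; "qvel": joint speeds; "tau": joint torques, N m; "eef_pos": TCP position; "tcp_rot": TCP orientation; "ft_force": force on the tool from outside, world axes, zero at the start; "moment": the same for the moment, N m; "opening": opening from 0.0 (shut) to 1.0 (fully open); "grip_force": force on a finger pad.
Only numpy, scipy, OpenCV 4.12 (cv2) and the standard library are available. Lean on these libraries where they do the work, as an engineer would, in place of code of your own. Each camera call takes 0.05 s, during which the arm holds its last target. There are 200 camera calls.

## Working session

There is one attempt and no reset: what is moved stays moved. The work goes in short steps, Python scripts to look and compute and a tool call to move; the robot and the scene stay as the last step left them, time stands still between calls to the robot, and variables do not carry over. Pictures are saved under pics/ and viewed, at most 13 in all, crops included, and the job is handed in when it is done.

Besides the shell and the picture viewer there is one more tool, called after "Request:" as name([rows], argument=value, ...), one row to a line, values as JSON. carry_out: Moves the arm, as the interface text tells. Its arguments: {"type":"object","properties":{"series":{"type":"array","items":{"type":"array","items":{"type":"number"}}}},"required":["series"]}

```bash
mkdir -p pics; python3 - <<'E'
from cell import env
import cv2,numpy as np
s=env.state();print(s)
for n in("side","top"):
    p,d=env.read_camera(n);cv2.imwrite(f"pics/{n}0.png",p[:,:,::-1]);np.savez(f"pics/{n}0.npz",p=p,d=d)
    print(n,env.get_calibration(n))
print(env.get_calibration("wrist"))
a=cv2.imread("pics/side0.png");b=cv2.imread("pics/top0.png")
E
```

```text
{'t': 0.0, 'joints': array([-1.21455320e+00,  4.91522350e-01,  1.55944195e+00,  1.44343659e-05,
        1.09170628e+00, -1.05598245e-01]), 'qvel': array([ 1.36018098e-03,  4.92778994e-05,  3.84678483e-04, -3.68554576e-04,
        3.58659691e-04,  5.77810145e-04]), 'tau': array([ 2.98866384e-03, -6.12643147e+01, -2.58182645e+01,  6.94364123e-02,
        4.82151029e-02, -9.88416423e-05]), 'eef_pos': array([ 278.50699086, -559.47331358,  404.18733905]), 'tcp_rot': array([-3.14052208e+00, -1.26346459e-04,  4.61834639e-01]), 'ft_force': array([0.02649851, 0.77765696, 0.34798327]), 'moment': array([ 0.00810874, -0.03258181,  0.01647946]), 'grip_force': 0.0, 'opening': 0.9978741845411812}
side {'intrinsics': array([[453.84166603,   0.        , 280.78098483],
       [  0.        , 453.84166603, 208.34331982],
       [  0.        ,   0.        ,   1.        ]]), 'cam_to_world': array([[-9.39267167e-01,  1.39977347e-01, -3.13342515e-01,
         2.75000827e+02],
       [-3.43122685e-01, -4.00682107e-01,  8.49541448e-01,
         8.52920393e+02],
       [-6.63418150e-03,  9.05461314e-01,  4.243
[... 481 characters left out ...]
],
       [-4.99941634e-03,  2.02894897e-01,  9.79187759e-01,
         1.11368092e+03],
       [ 0.00000000e+00,  0.00000000e+00,  0.00000000e+00,
         1.00000000e+00]])}
{'intrinsics': array([[343.2424587 ,   0.        , 280.89113602],
       [  0.        , 343.2424587 , 211.111373  ],
       [  0.        ,   0.        ,   1.        ]]), 'T_tool_cam': array([[-8.00936852e-05,  9.61352390e-01,  2.75320858e-01,
         7.82941613e+01],
       [ 9.99999997e-01,  8.12191134e-05,  7.31327111e-06,
         2.04372564e-01],
       [-1.53306853e-05,  2.75320858e-01, -9.61352394e-01,
         2.15196757e+01],
       [ 0.00000000e+00,  0.00000000e+00,  0.00000000e+00,
         1.00000000e+00]])}
```

View pics/side0.png

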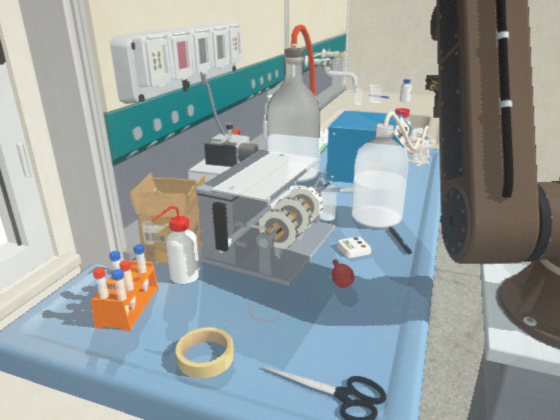

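View pics/top0.png

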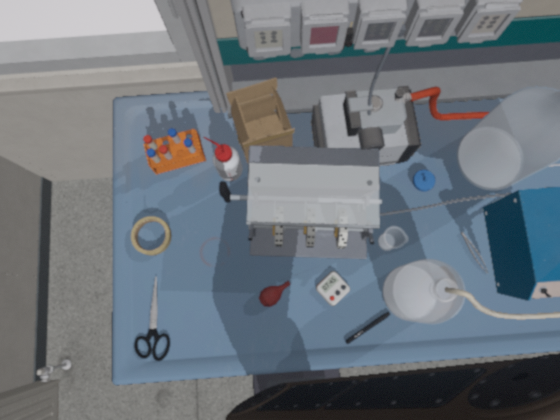

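The side view shows the chest with its wheels at about (290,215), the bolt handle at (220,225), the bulb at (343,275) and the timer at (354,246). In the top view the wheels are near (278,235), (311,235) and (342,235). The base-plate front edge runs (252,257) to (366,257), with the handle at (225,192). Next I'll enlarge both views.

```bash
cat > h.py <<'E'
import numpy as np,cv2
from cell import env
def ray(n,uv):
    c=env.get_calibration(n);K=c["intrinsics"];T=c["cam_to_world"]
    uv=np.atleast_2d(uv).astype(float)
    d=np.c_[(uv[:,0]-K[0,2])/K[0,0],-(uv[:,1]-K[1,2])/K[1,1],-np.ones(len(uv))]
    return T[:3,3],d@T[:3,:3].T
def onz(n,uv,z):
    o,d=ray(n,uv);return o+d*((z-o[2])/d[:,2])[:,None]
def pts(n,uv,dep):
    o,d=ray(n,uv);return o+d*np.asarray(dep)[:,None]
def proj(n,P):
    c=env.get_calibration(n);K=c["intrinsics"];T=np.linalg.inv(c["cam_to_world"])
    q=np.atleast_2d(P)@T[:3,:3].T+T[:3,3]
    return np.c_[K[0,0]*q[:,0]/-q[:,2]+K[0,2],K[1,1]*-q[:,1]/-q[:,2]+K[1,2]]
E
python3 - <<'E'
from h import *
a=cv2.imread("pics/top0.png")[140:265,210:400];b=cv2.imread("pics/side0.png")[140:280,190:400]
a=cv2.resize(a,None,fx=4,fy=4,interpolation=3)[:300+200];b=cv2.resize(b,None,fx=3.8,fy=3.8,interpolation=3)
cv2.imwrite("pics/tc.png",a);cv2.imwrite("pics/sc.png",b);print(a.shape,b.shape)
print(onz("top",[[252,257],[366,257]],12))
print(onz("top",[[225,192]],190),onz("top",[[270,295],[334,288]],15))
d=np.load("pics/top0.npz")["d"]
uv=np.array([[225,192],[270,155],[375,155],[300,205],[278,228],[311,228],[342,228],[252,250],[366,250]])
print(np.c_[uv,pts("top",uv,d[uv[:,1],uv[:,0]])].round(1))
E
```

```text
(500, 760, 3) (532, 798, 3)
[[ 528.50637137   97.7617334    12.        ]
 [ 507.9591035  -182.75144874   12.        ]]
[[652.42939509 135.52861122 190.        ]] [[433.22320604  59.51573121  15.        ]
 [438.59288133 -96.5030695   15.        ]]
[[ 225.   192.   654.   136.3  183.9]
 [ 270.   155.   731.    34.3  180.9]
 [ 375.   155.   713.1 -194.5  183.3]
 [ 300.   205.   612.3  -21.8  190.3]
 [ 278.   228.   575.8   28.3  134. ]
 [ 311.   228.   570.5  -44.9  133.5]
 [ 342.   228.   565.6 -113.7  132.9]
 [ 252.   250.   545.8   96.7   12.4]
 [ 366.   250.   525.4 -185.1    9.7]]
```

View pics/tc.png

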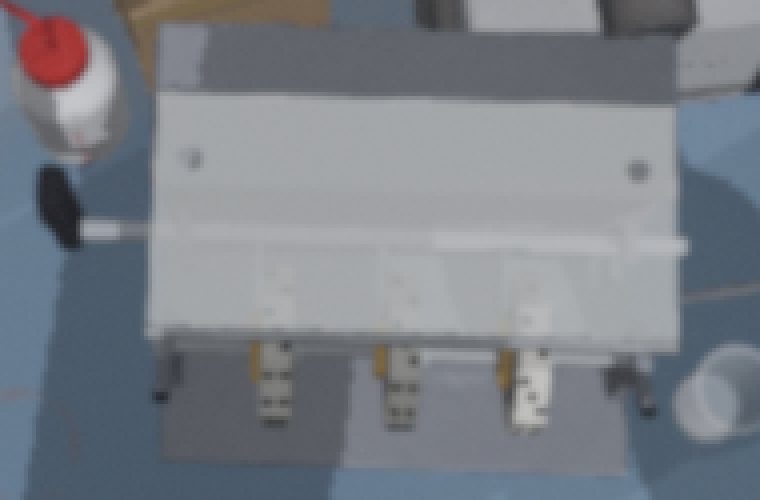

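View pics/sc.png

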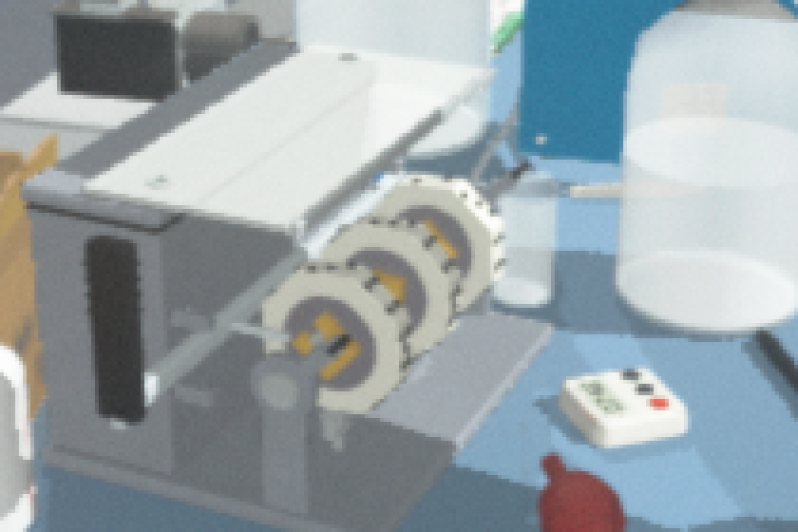

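```bash
python3 - <<'E'
from h import *
d=np.load("pics/top0.npz")["d"]
v,u=np.mgrid[0:420,0:560];uv=np.c_[u.ravel(),v.ravel()];P=pts("top",uv,d.ravel());ok=d.ravel()>0
for x in range(250,700,50):
    print(x,[int(P[ok&(abs(P[:,0]-x)<25)&(abs(P[:,1]-y)<25)&(P[:,2]<900)][:,2].max(initial=-1)) for y in range(-550,150,50)])
# subpixel lines: guard front edge, plate front edge profile
g=cv2.cvtColor(cv2.imread("pics/top0.png"),6).astype(float)
# front edge of base plate: plate grey vs bench blue -> saturation
hs=cv2.cvtColor(cv2.imread("pics/top0.png"),cv2.COLOR_BGR2HSV)[:,:,1]
for c in (262,285,300,320,340,360):print(c,hs[246:266,c])
for r in (240,246,252):print(r,hs[r,244:258],hs[r,360:374])
for r in (185,190,195,200): print(r,g[r,215:240].astype(int))
E
```

```text
250 [10, 11, 11, 10, 10, 10, 10, 11, 12, 11, 551, 550, 455, 360]
300 [11, 9, 11, 11, 11, 10, 13, 11, 774, 742, 647, 548, 10, 11]
350 [150, 155, 170, 212, 243, 210, 211, 756, 773, 4, 4, 4, 5, 4]
400 [189, 190, 6, 2, 271, 291, 263, 198, 9, 20, 18, 5, 47, 42]
450 [190, 190, 7, 5, 206, 264, 264, 192, 19, 22, 19, 30, 48, 43]
500 [191, 190, 11, 6, 5, 191, 191, 16, 15, 18, 14, 14, 5, 5]
550 [190, 190, 13, 5, 6, 4, 87, 192, 192, 193, 193, 193, 190, 130]
600 [190, 190, 4, 6, 10, 10, 9, 192, 193, 193, 193, 192, 193, 193]
650 [271, 268, 217, 11, 31, 5, 6, 193, 194, 192, 193, 194, 193, 192]
262 [26 29 26 26 29 29 28 26 30 43 66 74 77 79 77 78 79 79 77 77]
285 [26 26 26 28 28 26 28 28 29 32 49 69 74 71 73 77 76 76 76 79]
300 [23 23 27 25 24 24 22 23 25 26 38 59 71 73 73 74 73 74 75 73]
320 [25 25 23 21 25 23 21 25 23 23 28 42 62 68 69 71 70 71 71 71]
340 [ 4  0 10 21 25 23 25 23 23 23 25 34 53 66 70 71 71 70 70 72]
360 [25 25 23 23 23 25 23 23 25 25 23 26 37 60 70 70 72 71 71 73]
240 [75 75 76 77 70 69 52 34 27 27 29 26 29 27] [23 22 25 25 24 28 48 65 68 50 30 29 33 46]
246 [77 77 75 72 73 62 45 32 29 28 29 27 29 26] [25 23 27 25 25 26 40 64 68 71 71 75 71 71]
252 [75 77 78 77 73 61 35 30 29 26 29 29 29 28] [23 25 25 25 25 27 43 65 74 72 73 73 73 76]
185 [120 120 117 103  76  49  42  42  41  40  40  55  81 106 109  98  92  89
  89  87  88  87  88  88  89]
190 [120 122 122 106  71  44  42  43  43  40  38  35  35  42  61  79  87  87
  86  88  87  87  88  89  88]
195 [120 119 119 118 107  84  60  42  37  37  36  39  36  35  62 108 134 138
 138 137 135 134 132 130 121]
200 [120 120 121 120 119 119 120 118 106  80  52  39  36  38  47  74  96 104
 106 106 106 106 104 100  98]
```

```bash
python3 - <<'E'
from h import *
q=onz("top",[[249.6,254.8],[366.1,258.7]],12);print(q)
e=q[0]-q[1];print(np.linalg.norm(e));yaw=-np.arctan2(e[0],e[1]);print("yaw",yaw)
xa=np.array([np.cos(yaw),np.sin(yaw),0]);ya=np.array([-xa[1],xa[0],0])
o=q.mean(0)+60*xa;print("origin",o, "handle",o+67*xa+196*ya)
for n,p in dict(ge=(-13,0,191),hand=(67,196,190)).items():
    w=o+p[0]*xa+p[1]*ya;w[2]=p[2];print(n,w,proj("top",w),proj("side",w))
E
```

```text
[[ 534.36698458  103.3606528    12.        ]
 [ 503.77623507 -182.53386393   12.        ]]
287.52646600549093
yaw -0.10659455995772724
origin [578.73106045 -45.97017434  12.        ] handle [666.20377166 141.78904592  12.        ]
ge [565.80484615 -44.58706777 191.        ] [[312.65036797 225.73282879]] [[297.54353373 176.25141648]]
hand [666.20377166 141.78904592 190.        ] [[221.77911452 185.97833335]] [[218.46346795 203.33054813]]
```

Request:
carry_out([
  [0, 0, -0.06, 0, 1],
  [0, 0, -0.12, 0, 1],
  [0, 0, -0.15, -10, 1],
  [0.03, -0.025, -0.15, -20, 1],
  [0.062, -0.052, -0.15, -30, 1],
  [0.1, -0.085, -0.15, -40, 1],
  [0.14, -0.118, -0.15, -50, 1],
  [0.18, -0.15, -0.15, -60, 1],
  [0.22, -0.184, -0.15, -70, 1],
  [0.26, -0.217, -0.15, -80, 1],
  [0.3, -0.25, -0.15, -90, 1],
  [0.34, -0.284, -0.15, -100, 1],
  [0.38, -0.317, -0.14, -110, 1],
  [0.41, -0.345, -0.12, -120, 1],
  [0.435, -0.362, -0.09, -130, 1],
  [0.435, -0.362, -0.05, -140, 0.5],
  [0.435, -0.362, -0.01, -149.3, 0.5],
  [0.435, -0.362, 0.025, -149.3, 0.5],
  [0.435, -0.362, 0.025, -149.3, 0.5],
])

```text
t: 2.48
eef_pos: [506.5, -41.6, 377.9]
tcp_rot: [3.141, -0.005, 3.067]
ft_force: [0.5, 0.6, 1.1]
opening: 0.638
grip_force: 0.0
```

```bash
cat >> h.py <<'E'
from scipy.spatial.transform import Rotation as Ro
def wcam(s):
    T=np.eye(4);T[:3,:3]=Ro.from_euler("xyz",s["tcp_rot"]).as_matrix();T[:3,3]=s["eef_pos"]
    c=env.get_calibration("wrist");return c["intrinsics"],T@c["T_tool_cam"]
def wray(s,uv):
    K,T=wcam(s);uv=np.atleast_2d(uv).astype(float)
    return T[:3,3],np.c_[(uv[:,0]-K[0,2])/K[0,0],-(uv[:,1]-K[1,2])/K[1,1],-np.ones(len(uv))]@T[:3,:3].T
def wproj(s,P):
    K,T=wcam(s);T=np.linalg.inv(T);q=np.atleast_2d(P)@T[:3,:3].T+T[:3,3]
    return np.c_[K[0,0]*q[:,0]/-q[:,2]+K[0,2],K[1,1]*-q[:,1]/-q[:,2]+K[1,2]]
E
python3 - <<'E'
from h import *
s=env.state();p,d=env.read_camera("wrist");np.savez("pics/w1.npz",p=p,d=d)
cv2.imwrite("pics/w1.png",cv2.resize(p[:,:,::-1],(800,600),interpolation=3))
yaw=-.107;o=np.array([578.7,-46,0]);R=Ro.from_euler("z",yaw).as_matrix()
for c in [(-31,72,121),(-31,0,121),(-31,-72,121),(-13,0,191),(-37.5,136,127.5),(-37.5,-136,127.5)]:print(c,wproj(s,o+R@np.array(c))[0].round(1))
E
```

```text
(-31, 72, 121) [378.3 280.5]
(-31, 0, 121) [283.2 277.7]
(-31, -72, 121) [187.6 274.9]
(-13, 0, 191) [282.9 362.2]
(-37.5, 136, 127.5) [468.5 279.1]
(-37.5, -136, 127.5) [ 96.7 268.1]
```

View pics/w1.png

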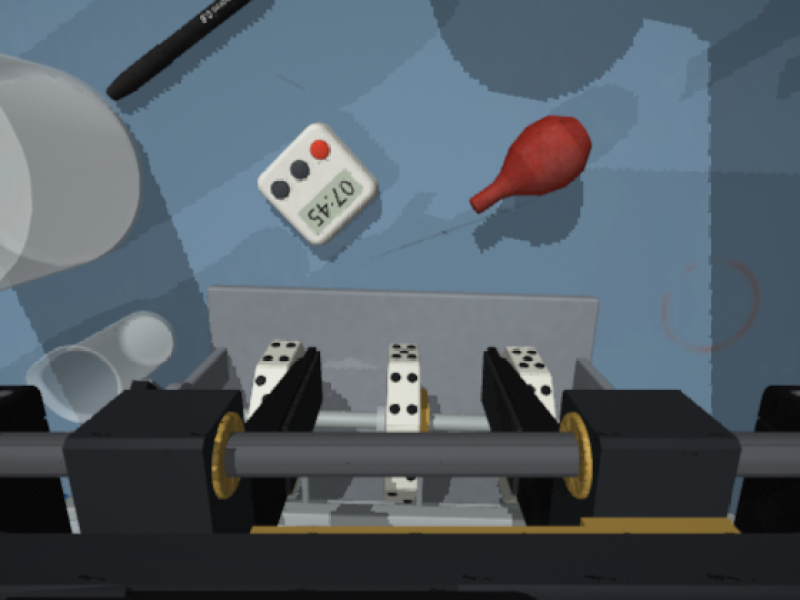

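The wrist view looks back toward the robot, so the image right is the chest's left. Middle wheel at (404,395): it reads 4, with 5 below it. Right wheel at (270,365): it reads 3, with 4 below it. Left wheel at (530,365): it reads 4, with 5 below it. I'll refine the chest pose from this image and the top one.

```bash
python3 - <<'E'
from h import *
p=np.load("pics/w1.npz")["p"];s=env.state()
hs=cv2.cvtColor(p,cv2.COLOR_RGB2HSV)
def cross(sig,lvl,up):
    for i in range(len(sig)-1):
        if (sig[i]-lvl)*(sig[i+1]-lvl)<=0 and (sig[i+1]>sig[i])==up: return i+(lvl-sig[i])/(sig[i+1]-sig[i]+1e-9)
S=hs[:,:,1].astype(float)
P=[]
for c in range(160,410,10):
    r=cross(S[190:230,c],60,False)
    if r is not None:P.append((c,190+r))
P=np.array(P);k=np.polyfit(P[:,0],P[:,1],1);P=P[abs(np.polyval(k,P[:,0])-P[:,1])<1.5]
o,d=wray(s,P);q=o+d*((12-o[2])/d[:,2])[:,None]
m=np.polyfit(q[:,1],q[:,0],1);print("wrist plate front edge: x=",m,"yaw",-np.arctan(m[0]), len(P))
# plate ends at row 210 / 225
for r in(212,218,224):
    l=cross(S[r,135:170],55,False);rr=cross(S[r,400:440],55,True);print(r,None if l is None else 135+l,None if rr is None else 400+rr)
G=cv2.cvtColor(p,cv2.COLOR_RGB2GRAY).astype(int)
print("mid col",[ (r,G[r,278:288].mean().round()) for r in range(234,300,1)])
print("rows",G[250,262:304]);print(G[262,262:304])
t=np.load("pics/top0.npz")["p"];g=cv2.cvtColor(t,7).astype(int)
for c in(255,270,295,325,355,372):print(c,g[216:238,c])
E
```

```text
wrist plate front edge: x= [1.05050668e-01 5.23431195e+02] yaw -0.10466677310910392 25
212 145.03571428571556 419.2857142857041
218 145.33333333334187 418.52941176469034
224 145.50000000001 417.59459459457855
mid col [(234, np.float64(130.0)), (235, np.float64(130.0)), (236, np.float64(130.0)), (237, np.float64(130.0)), (238, np.float64(130.0)), (239, np.float64(130.0)), (240, np.float64(140.0)), (241, np.float64(137.0)), (242, np.float64(88.0)), (243, np.float64(103.0)), (244, np.float64(121.0)), (245, np.float64(87.0)), (246, np.float64(88.0)), (247, np.float64(117.0)), (248, np.float64(110.0)), (249, np.float64(84.0)), (250, np.float64(119.0)), (251, np.float64(155.0)), (252, np.float64(167.0)), (253, np.float64(185.0)), (254, np.float64(208.0)), (255, np.float64(216.0)), (256, np.float64(220.0)), (257, np.float64(221.0)), (258, np.float64(221.0)), (259, np.float64(221.0)), (260, np.float64(213.0)), (261, np.float64(181.0)), (262, np.float64(140.0)), (263, np.float64(116.0)), (264, np.float64(112.0)), (265, np.float64(125.0)), (266, np.float64(155.0)), (267, np.float64(198.0)), (2
[... 1048 characters left out ...]
214 164  71  28  29  28  27  79
 173 216 221 221 213 153  66  28  27  27  49 150 196 179 142 128 127 127
 127 127 128 128 128 128]
255 [166 166 166 164 155 136 122 111 102 103 107  95  80  73  73  75  75  74
  75  77  82  87]
270 [166 167 167 167 164 154 133 121 113 102 103 101  96  91  91  91  92  90
  90  92  91  91]
295 [167 167 166 166 166 164 154 131 113 105 104 108 101  95  93  94  93  92
  93  94  94  93]
325 [168 168 168 168 168 170 169 156 129 112 113 133 154 154 139 129 127 131
 134 134 131 128]
355 [167 168 169 171 171 171 170 164 155 153 149 141 143 154 151 135 127 124
 124 124 125 124]
372 [167 168 167 166 167 166 166 165 160 150 149 141 122 120 125 127 119 101
  87  84  82  83]
```

```bash
python3 - <<'E'
from h import *
s=env.state()
def onzw(uv,z):
    o,d=wray(s,uv);return (o+d*((z-o[2])/d[:,2])[:,None])
q=onzw([[144.7,201.5],[419.8,208.5]],12);print(q,np.linalg.norm(q[0]-q[1]))
yaw=-.1055;xa=np.array([np.cos(yaw),np.sin(yaw),0]);ya=np.array([-xa[1],xa[0],0])
m=np.array([523.43+.10505*q[:,1].mean(),q[:,1].mean(),0]);o=m+60*xa;print("origin wrist",o)
for uv,z in(((280.7,253),108.4),((280.7,240.3),71.6)):
    w=onzw([uv],z)[0]-o;print(uv,w@xa,w@ya)
E
```

```text
[[ 507.24688647 -183.58685835   12.        ]
 [ 536.12539911  102.07467234   12.        ]] 287.11753449184357
origin wrist [578.81497452 -47.07435712   0.        ]
(280.7, 253) -44.07385045125595 -1.3161515015732559
(280.7, 240.3) -40.75293021580073 -1.2288606274352998
```

Request:
carry_out([
  [0, 0.04, 0, 1.8, 0.42],
  [0, 0.073, 0.03, 1.8, 0.42],
  [0, 0.073, 0.057, 1.8, 0.42],
  [0, 0.073, 0.057, 1.8, 0.42],
  [0, 0.073, 0.057, 1.8, 0.42],
])

```text
t: 3.15
eef_pos: [512.5, 30.9, 324.4]
tcp_rot: [-3.142, 0.002, 3.036]
ft_force: [0.3, 0.5, 0.5]
opening: 0.422
grip_force: 0.0
```

```bash
cat >> h.py <<'E'
O=np.array([578.8,-48,0]);YAW=-.1055
def where():
    s=env.state();R=Ro.from_euler("xyz",s["tcp_rot"]).as_matrix();C=Ro.from_euler("z",YAW).as_matrix()
    g=s["eef_pos"]+171*R[:,2]
    print("t %.2f"%s["t"],"grasp chest",(C.T@(g-O)).round(1),"rot err",(Ro.from_matrix(R).as_rotvec()).round(3),s["tcp_rot"].round(4),"F",(C.T@s["ft_force"]).round(1),"op %.3f gf %.1f"%(s["opening"],s["grip_force"]));return s
E
python3 -c "from h import *;where()"
```

```text
t 3.15 grasp chest [-73.9  71.4 153.4] rot err [ 0.166  3.135 -0.   ] [-3.1416e+00  2.2000e-03  3.0356e+00] F [0.2 0.5 0.5] op 0.422 gf 0.0
```

Request:
carry_out([
  [0, 0, 0.04, 0, 0.42],
  [0, 0, 0.073, 0, 0.42],
  [-0.01, 0, 0.073, 0, 0.42],
  [-0.019, 0, 0.073, 0, 0.42],
  [-0.02, 0, 0.073, 0, 0.42],
  [-0.021, 0, 0.073, 0, 0.42],
  [-0.022, 0, 0.073, 0, 0.42],
])

```text
t: 4.03
eef_pos: [533.8, 28.9, 250.2]
tcp_rot: [-3.142, 0.001, 3.036]
ft_force: [0.2, 0.2, 0.2]
opening: 0.422
grip_force: 0.0
```

```bash
python3 - <<'E'
from h import *
s=where();p,d=env.read_camera("wrist");q,_=env.read_camera("side")
a=cv2.resize(p[150:420,230:500,::-1],(400,400),interpolation=3);b=cv2.resize(q[150:290,220:360,::-1],(400,400),interpolation=3)
cv2.imwrite("pics/c2.png",np.hstack([a,b]))
E
```

```text
t 4.03 grasp chest [-52.7  71.7  79.2] rot err [ 0.165  3.137 -0.   ] [-3.1415e+00  6.0000e-04  3.0362e+00] F [0.1 0.2 0.2] op 0.422 gf 0.0
```

View pics/c2.png

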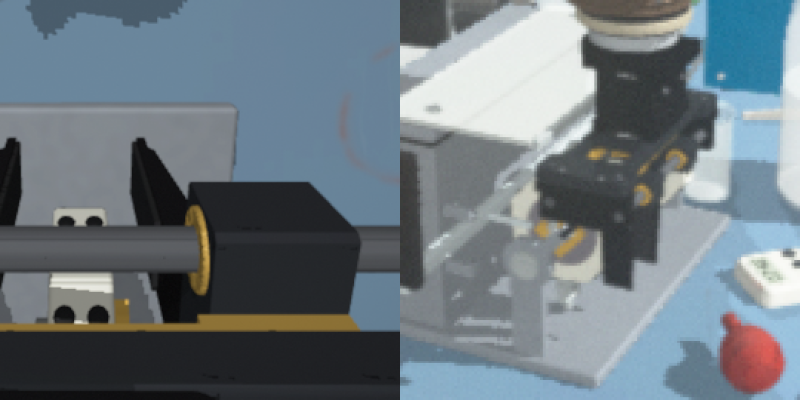

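Left: both fingers straddle the left wheel, which sits centred at (78,250). Right: the gripper body stands in front of the guard edge without touching it. Now pinch and lift.

Request:
carry_out([
  [-0.001, 0, 0, 0, 0.42],
  [-0.001, 0, 0, 0, 0],
  [-0.001, 0, 0, 0, 0],
  [-0.001, 0, 0, 0, 0],
  [-0.001, 0, 0, 0, 0],
  [-0.001, 0, -0.006, 0, 0],
  [-0.001, 0, -0.012, 0, 0],
  [-0.001, 0, -0.018, 0, 0],
  [-0.001, 0, -0.024, 0, 0],
  [-0.001, 0, -0.03, 0, 0],
  [-0.001, 0, -0.036, 0, 0],
  [-0.001, 0, -0.042, 0, 0],
])

```text
t: 5.62
eef_pos: [535.9, 29.4, 291.8]
tcp_rot: [3.14, 0.004, 3.036]
ft_force: [12.7, 8.0, -10.8]
opening: 0.175
grip_force: 30.0
```

```bash
python3 - <<'E'
from h import *
s=where();p,d=env.read_camera("wrist");q,_=env.read_camera("side")
a=cv2.resize(p[150:420,230:500,::-1],(400,400),interpolation=3);b=cv2.resize(q[150:290,220:360,::-1],(400,400),interpolation=3)
cv2.imwrite("pics/c3.png",np.hstack([a,b]))
E
```

```text
t 5.62 grasp chest [-50.2  72.7 120.8] rot err [1.660e-01 3.133e+00 2.000e-03] [3.1402 0.0037 3.0359] F [ 11.8   9.3 -10.8] op 0.175 gf 30.0
```

View pics/c3.png

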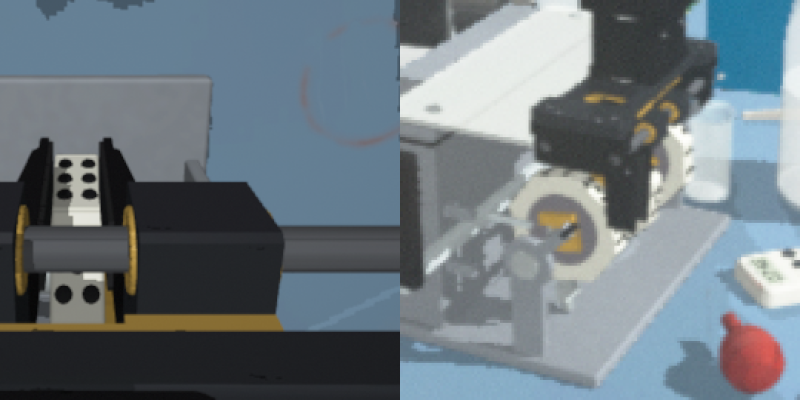

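The front flat now shows 6 dots (three rows of two, near (76,178)), so the left wheel reads 5. I'll release and back out.

Request:
carry_out([
  [0, 0, 0, 0, 0.42],
  [0, 0, 0, 0, 0.42],
  [0.015, 0, 0, 0, 0.42],
  [0.03, 0, -0.01, 0, 0.42],
  [0.03, -0.06, -0.01, 0, 0.42],
  [0.03, -0.12, -0.01, 0, 0.42],
  [0.03, -0.145, -0.01, 0, 0.42],
  [0.03, -0.145, -0.01, 0, 0.42],
  [0.03, -0.145, -0.01, 0, 0.42],
])

```text
t: 6.85
eef_pos: [489.4, -111.5, 302.1]
tcp_rot: [3.142, 0.0, 3.036]
ft_force: [0.2, 0.5, -0.4]
opening: 0.421
grip_force: 0.0
```

```bash
python3 -c "from h import *;where()"
```

```text
t 6.85 grasp chest [-82.2 -72.6 131.1] rot err [0.165 3.137 0.   ] [3.1416e+00 1.0000e-04 3.0362e+00] F [ 0.1  0.5 -0.4] op 0.421 gf 0.0
```

Request:
carry_out([
  [0, 0, 0.03, 0, 0.42],
  [0, 0, 0.0515, 0, 0.42],
  [-0.015, 0, 0.0515, 0, 0.42],
  [-0.025, 0, 0.0515, 0, 0.42],
  [-0.03, 0, 0.0515, 0, 0.42],
  [-0.03, 0, 0.0515, 0, 0],
  [-0.03, 0, 0.0515, 0, 0],
  [-0.03, 0, 0.0515, 0, 0],
  [-0.03, 0, 0.0515, 0, 0],
  [-0.03, 0, 0.0455, 0, 0],
  [-0.03, 0, 0.0395, 0, 0],
  [-0.03, 0, 0.0335, 0, 0],
  [-0.03, 0, 0.0275, 0, 0],
  [-0.03, 0, 0.0215, 0, 0],
  [-0.03, 0, 0.0155, 0, 0],
  [-0.03, 0, 0.0095, 0, 0],
])

```text
t: 8.85
eef_pos: [520.2, -114.2, 292.1]
tcp_rot: [3.139, 0.002, 3.036]
ft_force: [13.8, 14.9, -8.7]
opening: 0.164
grip_force: 30.0
```

```bash
python3 -c "from h import *;where()"
```

```text
t 8.85 grasp chest [-50.9 -71.6 121.1] rot err [1.660e-01 3.135e+00 3.000e-03] [3.1394e+00 2.0000e-03 3.0355e+00] F [12.1 16.3 -8.7] op 0.164 gf 30.0
```

Request:
carry_out([
  [0, 0, 0, 0, 0.42],
  [0, 0, 0, 0, 0.42],
  [0.015, 0, 0, 0, 0.42],
  [0.03, 0, 0, 0, 0.42],
  [0.03, 0.05, 0, 0, 0.42],
  [0.03, 0.0735, 0, 0, 0.42],
  [0.03, 0.0735, 0, 0, 0.42],
  [0.015, 0.0735, 0, 0, 0.42],
  [0.005, 0.0735, 0, 0, 0.42],
  [0, 0.0735, 0, 0, 0.42],
  [0, 0.0735, 0, 0, 0.42],
])

```text
t: 10.22
eef_pos: [527.6, -42.7, 292.0]
tcp_rot: [-3.142, -0.0, 3.036]
ft_force: [-0.1, -0.1, -0.0]
opening: 0.412
grip_force: 0.0
```

```bash
python3 - <<'E'
from h import *
s=where();p,d=env.read_camera("wrist");q,_=env.read_camera("side")
a=cv2.resize(p[150:420,90:490,::-1],(800,540),interpolation=3)
cv2.imwrite("pics/c4.png",a)
E
```

```text
t 10.22 grasp chest [-51.5  -0.2 121. ] rot err [-0.166 -3.137  0.   ] [-3.1415e+00 -3.0000e-04  3.0356e+00] F [-0.1 -0.1 -0. ] op 0.412 gf 0.0
```

View pics/c4.png

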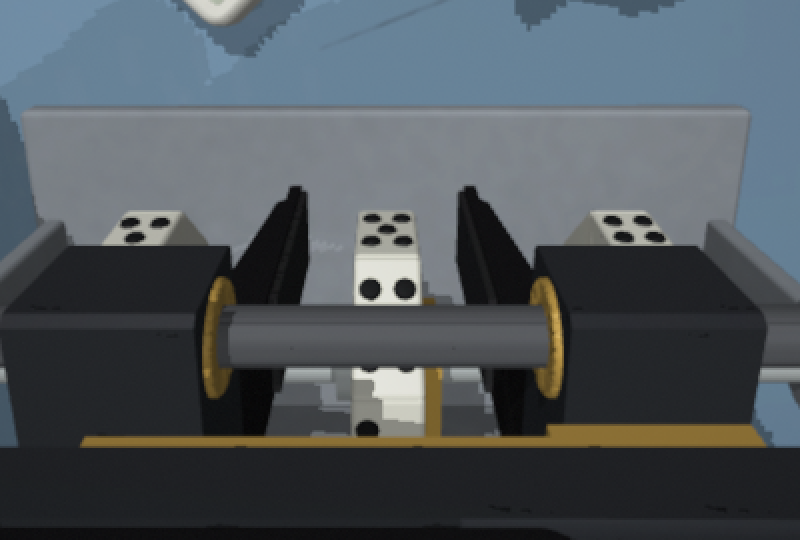

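Middle wheel is at (390,240), reading 4 with 5 on its front, and the fingers straddle it. Now I'll roll it down one click, release, lift and roll again.

Request:
carry_out([
  [0, 0, 0, 0, 0],
  [0, 0, 0, 0, 0],
  [0, 0, 0, 0, 0],
  [0, 0, 0, 0, 0],
  [0, 0, 0.006, 0, 0],
  [0, 0, 0.012, 0, 0],
  [0, 0, 0.018, 0, 0],
  [0, 0, 0.024, 0, 0],
  [0, 0, 0.03, 0, 0],
  [0, 0, 0.036, 0, 0],
  [0, 0, 0.041, 0, 0],
])

```text
t: 11.7
eef_pos: [527.0, -41.7, 251.6]
tcp_rot: [3.141, -0.0, 3.036]
ft_force: [-5.5, 7.6, 10.3]
opening: 0.182
grip_force: 30.0
```

```bash
python3 -c "from h import *;where()"
```

```text
t 11.70 grasp chest [-52.2   0.9  80.6] rot err [-1.650e-01 -3.137e+00 -1.000e-03] [ 3.1410e+00 -5.0000e-04  3.0364e+00] F [-6.2  7.  10.3] op 0.182 gf 30.0
```

Next: release, back out, lift, re-enter and look again.

Request:
carry_out([
  [0, 0, 0, 0, 0.42],
  [0, 0, 0, 0, 0.42],
  [0.015, 0.001, 0, 0, 0.42],
  [0.03, 0.001, 0, 0, 0.42],
  [0.03, 0.001, -0.041, 0, 0.42],
  [0.015, 0.001, -0.041, 0, 0.42],
  [0.005, 0.001, -0.041, 0, 0.42],
  [0, 0.001, -0.041, 0, 0.42],
  [0, 0.001, -0.041, 0, 0.42],
])

```text
t: 12.82
eef_pos: [527.5, -41.3, 291.4]
tcp_rot: [3.142, -0.001, 3.036]
ft_force: [-0.1, -0.2, 0.5]
opening: 0.422
grip_force: 0.0
```

```bash
python3 - <<'E'
from h import *
s=where();p,d=env.read_camera("wrist")
a=cv2.resize(p[240:380,90:490,::-1],(800,280),interpolation=3)
cv2.imwrite("pics/c5.png",a)
E
```

```text
t 12.82 grasp chest [-51.9   1.2 120.4] rot err [-0.165 -3.136 -0.   ] [ 3.1415e+00 -1.5000e-03  3.0362e+00] F [-0.1 -0.2  0.5] op 0.422 gf 0.0
```

View pics/c5.png

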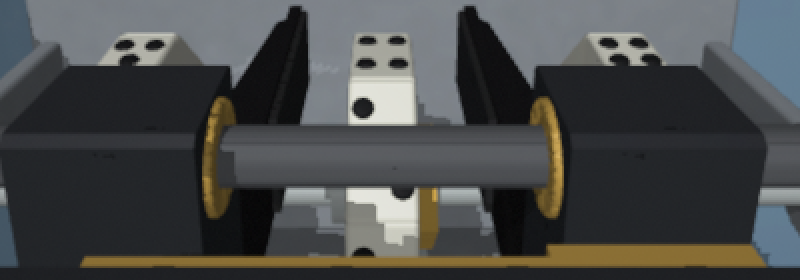

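The front of the middle wheel now shows 4 dots (382,52), so it reads 3. One more click down.

Request:
carry_out([
  [0, 0, 0, 0, 0],
  [0, 0, 0, 0, 0],
  [0, 0, 0, 0, 0],
  [0, 0, 0, 0, 0],
  [0, 0, 0.006, 0, 0],
  [0, 0, 0.012, 0, 0],
  [0, 0, 0.018, 0, 0],
  [0, 0, 0.024, 0, 0],
  [0, 0, 0.03, 0, 0],
  [0, 0, 0.036, 0, 0],
  [0, 0, 0.041, 0, 0],
  [0, 0, 0.041, 0, 0.42],
  [0, 0, 0.041, 0, 0.42],
  [0.015, 0, 0.041, 0, 0.42],
  [0.03, 0, 0.02, 0, 0.42],
  [0.03, 0, -0.04, 0, 0.9],
  [0.03, 0, -0.09, 0, 0.9],
  [0.03, 0, -0.1, 0, 0.9],
  [0.03, 0, -0.1, 0, 0.9],
  [0.03, 0, -0.1, 0, 0.9],
])

```text
t: 15.38
eef_pos: [497.3, -38.2, 390.7]
tcp_rot: [3.141, -0.002, 3.036]
ft_force: [0.2, -0.8, -0.1]
opening: 0.875
grip_force: 0.0
```

```bash
python3 - <<'E'
from h import *
s=where();p,d=env.read_camera("wrist")
a=p[220:390,100:480,::-1]
q,_=env.read_camera("top")
b=q[210:265,235:385,::-1]
a=cv2.resize(a,(800,358),interpolation=3);b=cv2.resize(b,(650,238),interpolation=3)
b=cv2.copyMakeBorder(b,0,0,0,150,0)
cv2.imwrite("pics/c6.png",np.vstack([a,b]))
E
```

```text
t 15.38 grasp chest [-82.5   1.2 219.7] rot err [-0.165 -3.135 -0.   ] [ 3.1414e+00 -2.4000e-03  3.0361e+00] F [ 0.3 -0.8 -0.1] op 0.875 gf 0.0
```

View pics/c6.png

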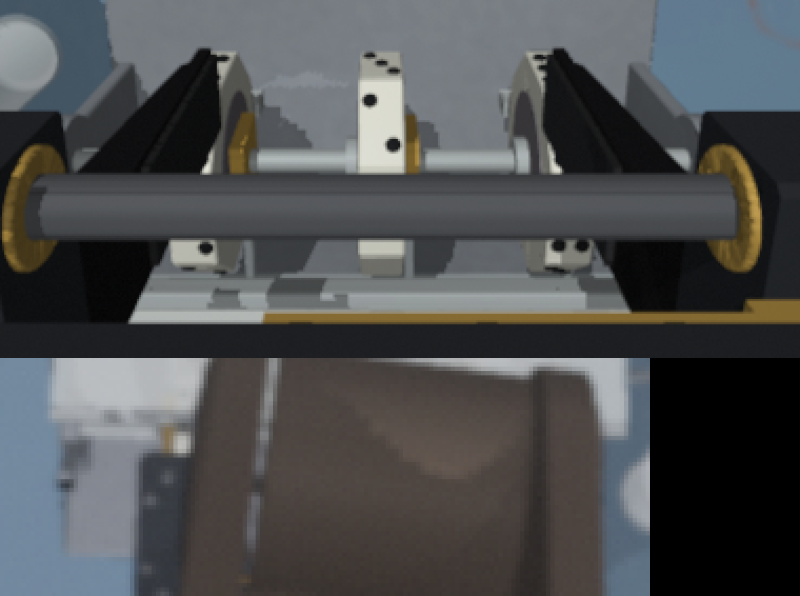

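The middle wheel now reads 2 (diagonal pair at (370,100)/(392,145)), with 3 on its front. The earlier front flats of 6 (left) and 5 (right) mean those read 5 and 4. On to the bolt handle.

Request:
carry_out([
  [0, 0, -0.03, 0, 0.5],
  [-0.025, 0.035, -0.03, 0, 0.5],
  [-0.06, 0.08, -0.03, 0, 0.5],
  [-0.09, 0.12, -0.03, 0, 0.5],
  [-0.12, 0.16, -0.03, 0, 0.5],
  [-0.15, 0.195, -0.03, 0, 0.5],
  [-0.15, 0.195, -0.03, 0, 0.5],
  [-0.15, 0.195, -0.03, 0, 0.5],
])

```text
t: 16.48
eef_pos: [667.2, 139.7, 420.9]
tcp_rot: [-3.141, -0.002, 3.036]
ft_force: [-1.0, -0.9, 0.5]
opening: 0.505
grip_force: 0.0
```

```bash
python3 - <<'E'
from h import *
s=where();q,_=env.read_camera("side")
C=Ro.from_euler("z",YAW).as_matrix()
print(proj("side",O+C@np.array([67,196,190])), proj("side",O+C@np.array([67,196,221])))
cv2.imwrite("pics/c7.png",cv2.resize(q[80:290,110:390,::-1],(800,600),interpolation=3))
E
```

```text
t 16.48 grasp chest [ 67.8 195.9 249.9] rot err [-1.650e-01 -3.135e+00  1.000e-03] [-3.1409e+00 -2.1000e-03  3.0363e+00] F [-0.9 -1.   0.5] op 0.505 gf 0.0
[[218.98350104 202.95111742]] [[217.94151974 188.22380375]]
```

View pics/c7.png

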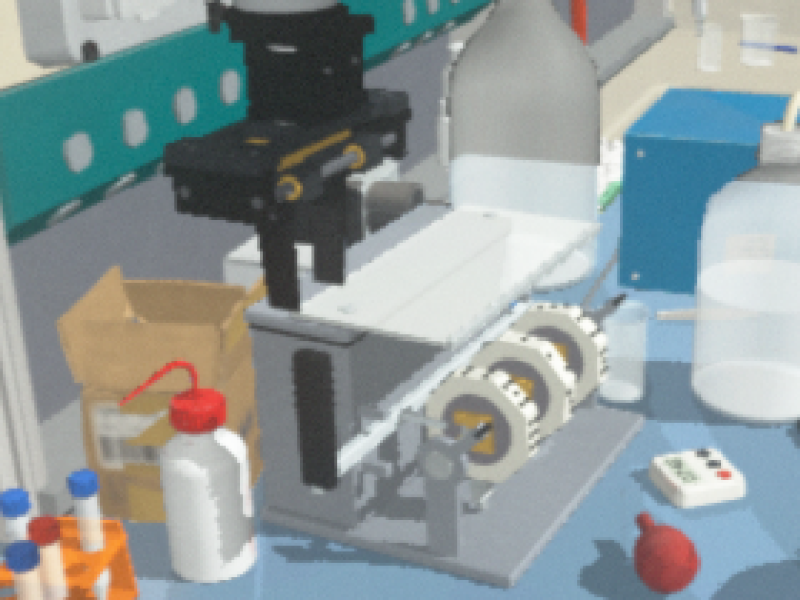

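The handle top at (314,350) lies between and below the fingers, as predicted. Descend, pinch and draw.

Request:
carry_out([
  [0, 0, 0.03, 0, 0.5],
  [0, 0, 0.06, 0, 0.5],
  [0, 0, 0.085, 0, 0.5],
  [0, 0, 0.085, 0, 0.5],
  [0, 0, 0.085, 0, 0],
  [0, 0, 0.085, 0, 0],
  [0, 0, 0.085, 0, 0],
  [0, 0, 0.085, 0, 0],
  [0, 0, 0.085, 0, 0],
  [0.003, 0, 0.085, 0, 0],
  [0.006, 0, 0.085, 0, 0],
  [0.009, 0, 0.085, 0, 0],
  [0.012, 0, 0.085, 0, 0],
  [0.014, 0, 0.085, 0, 0],
  [0.014, 0, 0.085, 0, 0],
])

```text
t: 18.4
eef_pos: [653.4, 142.1, 337.8]
tcp_rot: [3.141, 0.001, 3.037]
ft_force: [1.0, 4.9, 1.5]
opening: 0.144
grip_force: 30.0
```

```bash
python3 -c "from h import *;where()"
```

```text
t 18.40 grasp chest [ 54.4 197.1 166.8] rot err [1.650e-01 3.136e+00 2.000e-03] [3.1405e+00 1.2000e-03 3.0366e+00] F [0.5 5.  1.5] op 0.144 gf 30.0
```

Request:
carry_out([
  [0.001, 0, 0, 0, 0],
  [0.002, 0, 0, 0, 0],
  [0.003, 0, 0, 0, 0],
  [0.004, 0, 0, 0, 0],
  [0.004, 0, 0, 0, 0],
])

```text
t: 19.02
eef_pos: [650.5, 142.3, 337.8]
tcp_rot: [3.14, 0.005, 3.036]
ft_force: [10.8, 4.5, -2.5]
opening: 0.147
grip_force: 30.0
```

```bash
python3 -c "from h import *;where()"
```

```text
t 19.02 grasp chest [ 52.1 197.1 166.8] rot err [1.650e-01 3.132e+00 2.000e-03] [3.1401 0.0051 3.0364] F [10.2  5.6 -2.5] op 0.147 gf 30.0
```

The force is building, so it's at the stop. I'll pull 2 mm more, release and rise.

Request:
carry_out([
  [0.001, 0, 0, 0, 0],
  [0.002, 0, 0, 0, 0],
  [0.002, 0, 0, 0, 0],
])

```text
t: 19.4
eef_pos: [649.4, 142.4, 337.9]
tcp_rot: [3.14, 0.009, 3.036]
ft_force: [19.7, 5.0, -6.4]
opening: 0.144
grip_force: 30.0
```

Request:
carry_out([
  [0, 0, 0, 0, 0.5],
  [0, 0, 0, 0, 0.5],
  [0, 0, 0, 0, 0.5],
  [0, 0, -0.03, 0, 0.5],
  [0, 0, -0.08, 0, 0.5],
  [0, 0, -0.12, 0, 0.5],
  [0, 0, -0.12, 0, 0.5],
  [0, 0, -0.12, 0, 0.5],
])

```text
t: 20.4
eef_pos: [647.2, 142.0, 456.5]
tcp_rot: [-3.141, -0.001, 3.036]
ft_force: [0.6, 0.3, -0.0]
opening: 0.503
grip_force: 0.0
```

```bash
python3 - <<'E'
from h import *
s=where();q,_=env.read_camera("side")
cv2.imwrite("pics/c8.png",cv2.resize(q[140:290,170:370,::-1],(800,600),interpolation=3))
E
```

```text
t 20.40 grasp chest [ 47.9 196.1 285.5] rot err [-0.166 -3.136  0.   ] [-3.1413e+00 -1.0000e-03  3.0362e+00] F [ 0.6  0.4 -0. ] op 0.503 gf 0.0
```

View pics/c8.png

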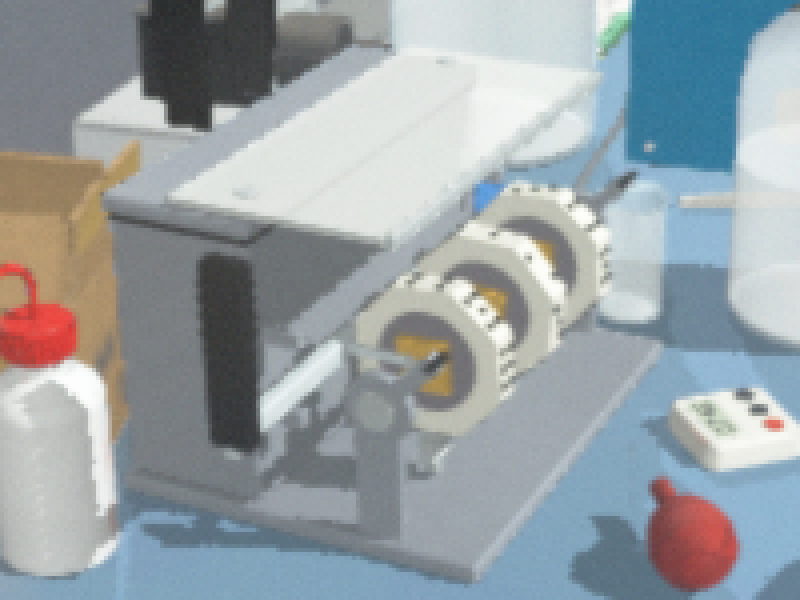

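The handle (230,350) has moved forward with the bar, the gripper is clear of everything, and the bystanders are where they were.

```bash
python3 -c "from cell import env;print(env.job_done())"
```

```text
the job is handed in; nothing more can be done
None
```

I set the wheels to 5, 2 and 4, drew the bolt about 16 mm to its stop and released it, left the nearby things undisturbed, and handed the job in at about 20 s; no verdict was shown.

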